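Hook the sample carrier out of the deep well

TASK

Take the lifting hook from its stand, feel in the block's deep well for the wire bail of the steel carrier, which has flopped to one side or the other, catch it and draw the carrier out gently with the hook, without forcing, jerking or dropping it and without touching it with the fingers. Set it down standing upright in the small open tray, unhook it, and hang the hook back in the slot of its stand. Leave everything else where it is.

Things in the scene. Friction and masses are not known exactly. Their poses are not given: they have to be found in the camera images.
- well_block: Aluminium block 100 x 100 x 125 mm fixed on the bench, with one round blind well, 58 mm across and 113 mm deep, opening upward in the middle of its top. Origin: centre of its underside, z up.
- well_mouth (a point): Centre of the well's mouth, 125 mm above the bench.
- catch (a point): Small sprung ball in the well's wall, 34 mm above the bench on the block's +x side. It presses on the carrier's side with about 4 N, so that the carrier sticks in the well with a drag of some newtons until it has risen about 22 mm.
- carrier: Steel carrier, a solid disc 54 mm in diameter and 30 mm high (0.2 to 0.42 kg) with a wire bail on top; loose, standing on the well's floor, 12 mm above the bench. Origin: centre of its underside, z up. More than 15 N between hook and carrier (bail included), pushing or pulling, counts as forcing it; so does more than 15 N between hook and block.
- bail_nominal (a point): Where the bail's peak is when upright (carrier x = y = 0, z = 60.5 mm, wire centre). Bail: arch of 4 mm wire along the carrier's x, legs at x = +-17.5 mm hinged at z = 33 mm, swinging freely 0.35 rad to +y or -y against stops. It mostly lies at a stop (peak at y = +9.4 or -9.4, z = 59 mm); which side is not measured. Pressing on it from above, it bottoms out hard.
- hook: Lifting hook, 135 mm tall, 90 g, hanging upright in the stand. Origin: on the shank's axis at the underside of the foot; z up along the shank. Shank 5 mm in diameter. Collar 18 mm in diameter, underside at z = 80 mm. Black handle above it, z = 85 to 135 mm, 22 mm wide in x and 16 mm thick in y.
- hook_throat (a point): Middle of the hook's throat, on top of the foot (hook y = 7.5, z = 5 mm). The foot, 5 mm thick, runs from the shank to the hook's +y and ends in an upturned tip centred at y = 15 mm: tip top at z = 11 mm, outer side at y = 17.5 mm. The gap between shank and tip is 10 mm.
- hook_grip (a point): Centre of the hook's handle, 112 mm above the underside of its foot; grip it across its 16 mm (y).
- hook_stand: Grey painted steel stand fixed on the bench: base, column on its +x side, and a 60 x 60 x 6 mm shelf, top 100 mm above the bench, with a slot through it over the origin. Origin: on the bench straight under the slot's centre.
- stand_slot (a point): Centre of the slot, at the shelf's top: 11 mm wide in the stand's x, 44 mm long in its y. The hook hangs by its collar, its shank near the middle and its foot lying along the slot, pointing to the stand's +y; the foot passes only lengthwise.
- tray: Small open tray, 76 x 110 mm (x, y) and 34 mm high, with thin walls, fixed on the bench. Origin: centre of its underside. Its floor is 2 mm above the bench.
- vial_a: Glass sample vial with cap, 27 mm in diameter, 62 mm high, loose; a bystander. Origin: centre of its underside.
- vial_b: Another such vial, loose; a bystander. Origin: centre of its underside.
- petri_dish: Petri dish, 88 mm in diameter, 16 mm high, loose; a bystander. Origin: centre of its underside.
- marker: Red marker pen 136 mm long, loose; a bystander. Origin: centre of its underside.

How it is judged:
By the outcome, as a careful person would: the job done as asked, in the order asked, and still so for the second after the job is handed in, with the robot touching nothing.
It also fails if it takes over 72 s, if anything falls off the work surface, if the arm or the gripper's body presses on something with over 40 N, if the wrist force passes 120 N, or if a joint passes its speed limit or range.

ROBOT

A 7-joint arm with a two-finger parallel gripper is mounted at the origin on a cart in front of the work surface, level with it; the furniture and walls round the work are solid. World frame = base frame: x ahead of the robot, y to its left, z up, the work surface at z = 0. Lengths are in m, angles in rad, forces in N, time in s.
With the tool pointing down it reaches from about 0.4 to 0.875 m from the base axis. Payload 19.3 kg.
Tool frame: the origin (TCP) lies at the very end of the fingers, on their centre line; the grasp point (between the pads) lies 19 mm behind it; z points along the fingers, y is the line along which they close (so a half turn about z gives the same grasp; the last joint's range is limited). The gripper opens to 85 mm and grips with 20 to 120 N. Pads are 22 mm wide; open, the fingers measure 114 mm over their backs; the gripper's body (76 mm by 85 mm) begins 54 mm behind the grasp point. The pads swing forward as they close: fully open they stand 13 mm farther back than shut.
Start: joints at [-0.07, 0.521, -0.036, 1.599, 0.021, 1.021, -0.113], TCP at [0.625, -0, 0.231] pointing down, gripper open.
Joint ranges: [-2.91, 2.91], [-0.3, 2.13], [-1.5, 1.42], [0.17, 2.43], [-1.26, 4.41], [0.16, 1.93], [-2.52, 2.52]. Speed limits (rad/s): [1.89, 1.89, 2.39, 2.39, 3.01, 3.01, 3.01].

INTERFACE

Orientations are given as a unit quaternion [x, y, z, w].
In Python, from cell import ctrl gives the robot as it stands.
- The arm moves only by the shell command python3 shift.py 'ROWS' [FORCE]. ROWS is a JSON list of rows, 1 to 12 of them, each written [opening, [dx, dy, dz], turn]: the opening from 0.0 (shut) to 1.0 (fully open), then dx, dy, dz in m, then a turn about the tool's z in rad; each row shifts and turns the commanded pose from where the row before left it, along the tool's axes as they then stand; what a row does not reach is not made up. A row lasts 1/8 s, in which the tool goes at most 0.0625 m and 0.188 rad, less where a joint would pass 70% of its speed; a pose out of reach is approached as far as the arm can. The fingers move at their own pace and stop on an object; FORCE is the grip in N (left out, the last holds). Time passes only in rows, so rows that do not move let the fingers close. It prints the time, the measured TCP pose, the force, the opening and the grip force at its end. Input that does not fit is refused with a message, and nothing moves.
- ctrl.get_state(): the state, without advancing time (a new reading comes with each control period).
- ctrl.grab_frame(name): name is "scene" or "side" or "wrist"; returns the picture (400x640x3 uint8, red, green, blue); there is no depth.
- ctrl.camera_info(name): a dict with "K" (3x3 intrinsics, pixels), "k1" (the pictures are not rectified: a ray, as slopes to the right and down, at radius r is drawn at 1 + k1 r^2 times it, then the intrinsics apply), "world_from_camera" (4x4, takes a point from camera to world coordinates); the wrist camera has in their place "T_tool_cam" (4x4, takes a point from camera to tool coordinates, whose origin is the TCP and whose axes are the flange's). Camera axes: x right, y down, z forward; pixel columns grow to the right and rows downward; lengths in m; the calibration is good to about 2 mm. A picture is of the moment at which its call begins: read the wrist's pose just before it. camera_info takes no time and is no camera call.
- ctrl.sign_off(): hands the job in; it is judged then, once.
The state is a dict: "clock": time; "joint_positions": joint angles; "qd": joint speeds; "joint_efforts": joint torques, N m; "ee_pos": TCP position; "ee_rot": TCP orientation; "contact_force": force on the tool from outside, world axes, zero at the start; "wrist_torque": the same for the moment, N m; "grip_width": opening from 0.0 (shut) to 1.0 (fully open); "grip_force": force on a finger pad.
Only numpy, scipy, OpenCV 4.12 (cv2) and the standard library are available. Lean on these libraries where they do the work, as an engineer would, in place of code of your own. Each camera call takes 0.05 s, during which the arm holds its last target. There are 200 camera calls.

## Working session

There is one attempt and no reset: what is moved stays moved. The work goes in short steps, Python scripts to look and compute and a shell command to move; the robot and the scene stay as the last step left them, time stands still between calls to the robot, and variables do not carry over. Pictures are saved under pics/ and viewed, at most 10 in all, crops included, and the job is handed in when it is done.

```bash
ls; mkdir -p pics; python3 - <<'E'
from cell import ctrl
import cv2,numpy as np
print(ctrl.get_state())
for n in ("scene","side","wrist"):
    f=ctrl.grab_frame(n); cv2.imwrite(f"pics/{n}0.png",f[:,:,::-1])
    print(n,{k:np.round(v,4).tolist() for k,v in ctrl.camera_info(n).items()})
a=[cv2.imread(f"pics/{n}0.png") for n in("scene","side")]
E
```

```text
cell.py
pics
shift.py
{'clock': 0.0, 'joint_positions': array([-0.0702046 ,  0.52200926, -0.03633511,  1.59997074,  0.02121962,
        1.02111531, -0.11279213]), 'qd': array([ 0.00150784, -0.00090787,  0.00098764, -0.00034374, -0.0010172 ,
        0.00122211,  0.00048297]), 'joint_efforts': array([-4.24098413e-03, -9.27110124e+01,  1.97758444e+00, -3.69928443e+01,
        1.76317629e-02,  8.19846697e-03, -6.58496788e-05]), 'ee_pos': array([ 6.24675453e-01, -3.41387342e-05,  2.30741960e-01]), 'ee_rot': array([ 7.07100037e-01,  7.07113305e-01, -4.26247336e-04, -3.60913802e-04]), 'contact_force': array([-1.23727356, -0.41055264,  0.06577492]), 'wrist_torque': array([-0.01351473, -0.0001615 , -0.01498322]), 'grip_force': 0.0, 'grip_width': 1.0005171576750405}
scene {'K': [[377.8089, 0.0, 324.3636], [0.0, 377.8089, 201.2254], [0.0, 0.0, 1.0]], 'k1': -0.0381, 'world_from_camera': [[-0.8564, -0.3675, 0.3626, 0.2126], [-0.5161, 0.5878, -0.623, 0.5931], [0.0158, -0.7207, -0.6931, 0.7614], [0.0, 0.0, 0.0, 1.0]]}
side {'K': [[519.8477, 0.0, 323.3035], [0.0, 519.8477, 196.0933], [0.0, 0.0, 1.0]], 'k1': -0.0087, 'world_from_camera': [[-0.9784, -0.1324, 0.1586, 0.3669], [-0.2062, 0.5745, -0.7921, 0.9171], [0.0138, -0.8077, -0.5895, 0.8045], [0.0, 0.0, 0.0, 1.0]]}
wrist {'K': [[300.2752, 0.0, 318.9866], [0.0, 300.2752, 200.6227], [0.0, 0.0, 1.0]], 'k1': -0.022, 'T_tool_cam': [[0.0006, -0.9602, -0.2792, 0.0715], [1.0, 0.0006, -0.0, 0.0011], [0.0002, -0.2792, 0.9602, -0.1421], [0.0, 0.0, 0.0, 1.0]]}
```

View pictures.

View pics/scene0.png

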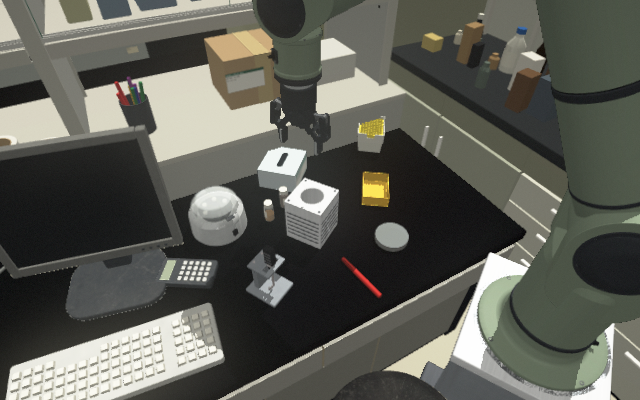

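View pics/side0.png

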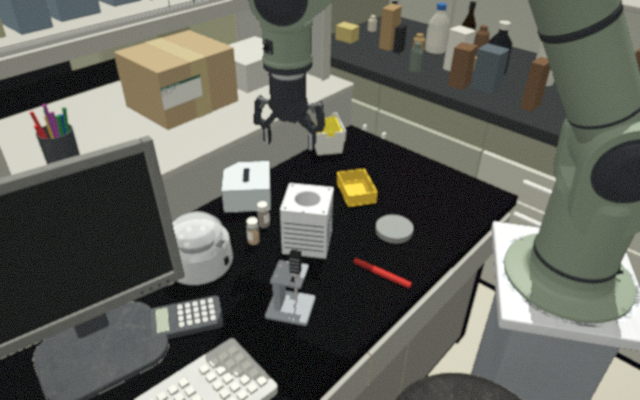

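View pics/wrist0.png

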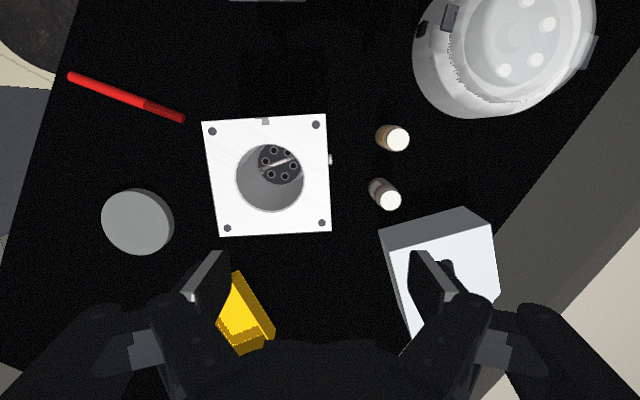

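```bash
cat > h.py <<'E'
from cell import ctrl
import cv2,numpy as np
from scipy.spatial.transform import Rotation as R
def Twc(name,st=None):
    c=ctrl.camera_info(name)
    if name!="wrist": return c,np.array(c["world_from_camera"])
    T=np.eye(4);T[:3,:3]=R.from_quat(st["ee_rot"]).as_matrix();T[:3,3]=st["ee_pos"]
    return c,T@np.array(c["T_tool_cam"])
def ray(name,uv,st=None):
    c,T=Twc(name,st);K=np.array(c["K"])
    p=cv2.undistortPoints(np.array([[uv]],float),K,np.array([c["k1"],0,0,0,0.]))[0,0]
    # forward model: d = u(1+k1 r^2)
    return T[:3,3],T[:3,:3]@np.array([*p,1.])
def onz(name,uv,z,st=None):
    o,d=ray(name,uv,st);return (o+d*(z-o[2])/d[2])
def proj(name,P,st=None):
    c,T=Twc(name,st);q=np.linalg.inv(T)@np.array([*P,1]);s=q[:2]/q[2];s=s*(1+c["k1"]*(s@s))
    return (np.array(c["K"])@[*s,1])[:2]
def grab(name,fn=None):
    st=ctrl.get_state();f=ctrl.grab_frame(name)[:,:,::-1].copy()
    if fn: cv2.imwrite("pics/"+fn,f)
    return st,f
E
python3 - <<'E'
from h import *
st=ctrl.get_state()
f=cv2.imread("pics/wrist0.png")
m=(f.min(2)>215).astype(np.uint8);
cs,_=cv2.findContours(m[:, :350],cv2.RETR_EXTERNAL,cv2.CHAIN_APPROX_NONE)
c=max(cs,key=cv2.contourArea);h=cv2.convexHull(c)
a=cv2.approxPolyDP(h,8,True)[:,0]
P=np.array([onz("wrist",p,.125,st)[:2] for p in a]);print(a.tolist(),P.round(4).tolist(),P.mean(0))
print("side:", [np.linalg.norm(P[i]-P[i-1]).round(4) for i in range(len(P))])
for n,uv,z in[("tray rim guess side",(357,188),.034)]: print(onz("side",uv,z))
print("stand shelf side",onz("side",(291,270),.1),"scene",onz("scene",(266,262),.1))
print("tray scene",onz("scene",(376,190),.02))
crop=cv2.resize(f[105:245,195:345],None,fx=4,fy=4,interpolation=cv2.INTER_CUBIC)
b=cv2.imread("pics/side0.png")[230:350,240:340];b=cv2.resize(b,(200*1,240))
cv2.imwrite("pics/c1.png",np.hstack([crop,cv2.copyMakeBorder(b,0,320,0,0,0)]))
E
```

```text
[[324, 114], [331, 229], [220, 236], [201, 122]] [[0.6297, 0.0711], [0.6364, -0.0268], [0.5374, -0.0336], [0.531, 0.0651]] [0.58365016 0.01894392]
side: [np.float64(0.0989), np.float64(0.0981), np.float64(0.0993), np.float64(0.0989)]
[ 0.49705909 -0.1723278   0.034     ]
stand shelf side [0.56736722 0.22019246 0.1       ] scene [0.56782822 0.22778361 0.1       ]
tray scene [ 0.49656379 -0.19426318  0.02      ]
```

View pics/c1.png

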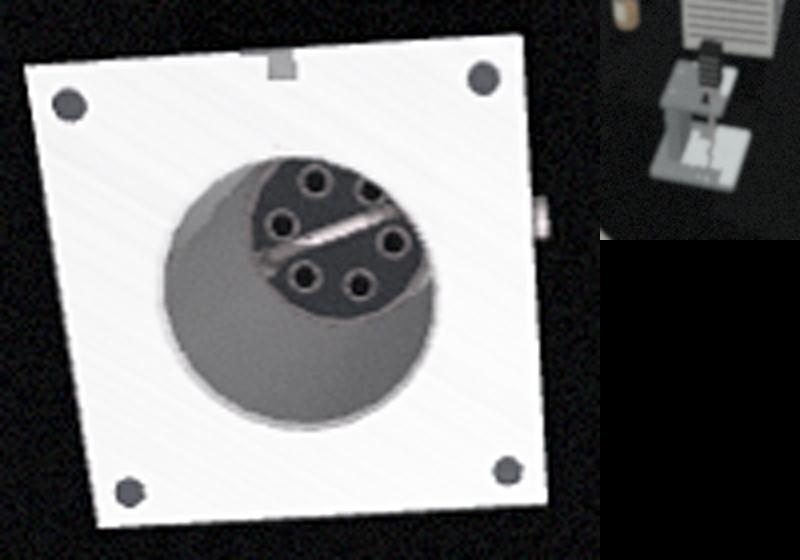

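```bash
python3 - <<'E'
from h import *
st=ctrl.get_state()
cr=lambda u,v:(195+u/4-.4,105+v/4-.4)
f=cv2.imread("pics/wrist0.png")
print("disc centre",onz("wrist",cr(338,233),.042,st))
H=[(283,224),(316,181),(370,190),(393,242),(360,285),(305,276)]
C=onz("wrist",cr(338,233),.042,st)
for p in H: d=onz("wrist",cr(*p),.042,st)-C;print(np.degrees(np.arctan2(d[1],d[0])).round(1),np.linalg.norm(d).round(4))
for z in(.071,):
  a,b=onz("wrist",cr(275,257),z,st),onz("wrist",cr(395,210),z,st);print(a,b,np.degrees(np.arctan2(*(b-a)[1::-1])))
c0=np.array([.5837,.0189])
for th in(17,20,24):
 t=np.radians(th);ax=np.array([np.cos(t),np.sin(t)]);ay=np.array([-ax[1],ax[0]])
 for y in(9.4,-9.4):
  out=[]
  for x,yy,z in((-17.5,0,45),(-12,y*.8,67),(0,y,71),(12,y*.8,67),(17.5,0,45)):
   q=proj("wrist",[*(c0+ax*x/1e3+ay*yy/1e3),z/1e3],st);out.append((4*(q-[195,105])).round().tolist())
  print(th,y,out)
E
python3 shift.py '[[1, [0.06, 0, -0.02], 0], [1, [0.06, 0, -0.02], 0], [1, [0.06, 0, -0.02], 0], [1, [0.06, 0, -0.01], 0], [1, [0, 0, 0], 0]]'
python3 -c "
from h import *
st,f=grab('wrist','w1.png');print(st['ee_pos'])"
```

```text
disc centre [0.58150375 0.01879684 0.042     ]
170.6 0.0153
111.1 0.0153
52.2 0.015
-9.4 0.0154
-68.9 0.0157
-128.7 0.0155
[0.56914751 0.01728231 0.071     ] [0.59995269 0.02922882 0.071     ] 21.196720443434
17 9.4 [[283.0, 251.0], [279.0, 232.0], [318.0, 214.0], [367.0, 205.0], [404.0, 214.0]]
17 -9.4 [[283.0, 251.0], [298.0, 287.0], [342.0, 284.0], [386.0, 261.0], [404.0, 214.0]]
20 9.4 [[284.0, 254.0], [278.0, 235.0], [316.0, 214.0], [365.0, 203.0], [402.0, 211.0]]
20 -9.4 [[284.0, 254.0], [301.0, 289.0], [344.0, 283.0], [387.0, 258.0], [402.0, 211.0]]
24 9.4 [[286.0, 258.0], [278.0, 239.0], [314.0, 215.0], [362.0, 201.0], [401.0, 207.0]]
24 -9.4 [[286.0, 258.0], [304.0, 291.0], [347.0, 282.0], [387.0, 254.0], [401.0, 207.0]]
clock: 0.78
ee_pos: [0.6237, 0.2437, 0.3006]
ee_rot: [0.705, 0.709, 0.001, -0.001]
contact_force: [0.4, -1.2, -0.2]
grip_width: 0.998
grip_force: 0.0
[0.6237057  0.24371083 0.30057763]
```

View pics/w1.png

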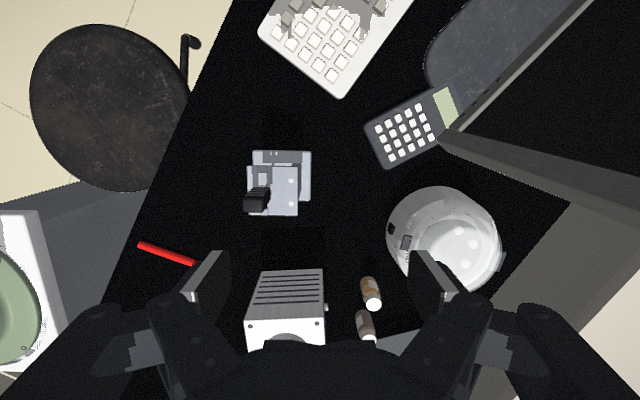

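```bash
python3 shift.py '[[1, [-0.06, -0.008, 0.01], 0], [1, [-0.06, -0.008, 0.01], 0], [1, [-0.06, -0.008, 0.01], 0], [1, [-0.06, -0.008, 0.01], 0], [1, [-0.06, -0.008, 0], 0], [1, [-0.06, -0.005, 0], 0], [1, [0, 0, 0], 0]]'
python3 - <<'E'
from h import *
st,f=grab('wrist','w2.png');print(st['ee_pos'],st['ee_rot'])
q=proj("wrist",[.5837,.0189,.125],st);print(q)
x,y=int(q[0])-45,int(q[1])-45
a=cv2.resize(f[y:y+90,x:x+90],(400,400),interpolation=cv2.INTER_CUBIC)
g=cv2.imread("pics/w1.png");b=cv2.resize(g[140:230,235:325],(400,400),interpolation=cv2.INTER_CUBIC)
cv2.imwrite("pics/c2.png",np.hstack([a,b]));print(x,y)
E
```

```text
clock: 1.7
ee_pos: [0.5783, -0.1288, 0.2604]
ee_rot: [0.71, 0.704, -0.001, 0.001]
contact_force: [-0.1, -0.1, 0.0]
grip_width: 0.998
grip_force: 0.0
[ 0.57830066 -0.12881441  0.2604437 ] [ 7.10244144e-01  7.03954323e-01 -1.13248171e-03  5.32501927e-04]
[322.83850467  17.06745786]Traceback (most recent call last):
  File "<stdin>", line 5, in <module>
cv2.error: OpenCV(4.12.0) /io/opencv/modules/imgproc/src/resize.cpp:4208: error: (-215:Assertion failed) !ssize.empty() in function 'resize'
```

```bash
python3 shift.py '[[1, [0.035, 0.005, 0], 0], [1, [0, 0, 0], 0]]'
python3 - <<'E'
from h import *
st,f=grab('wrist','w2.png');print(st['ee_pos'],st['ee_rot'])
q=proj("wrist",[.5837,.0189,.125],st);print(q)
x,y=int(q[0])-45,max(int(q[1])-45,0)
a=cv2.resize(f[y:y+90,x:x+90],(400,400),interpolation=cv2.INTER_CUBIC)
g=cv2.imread("pics/w1.png");b=cv2.resize(g[140:230,235:325],(400,400),interpolation=cv2.INTER_CUBIC)
cv2.imwrite("pics/c2.png",np.hstack([a,b]));print(x,y)
E
```

```text
clock: 2.0
ee_pos: [0.5852, -0.0838, 0.2604]
ee_rot: [0.706, 0.708, 0.0, -0.001]
contact_force: [-0.5, 0.2, -0.5]
grip_width: 1.001
grip_force: 0.0
[ 0.58515147 -0.08384391  0.26035269] [ 7.05739895e-01  7.08470665e-01  3.82968411e-04 -6.08471247e-04]
[316.57949627  76.14349268]
271 31
```

View pics/c2.png

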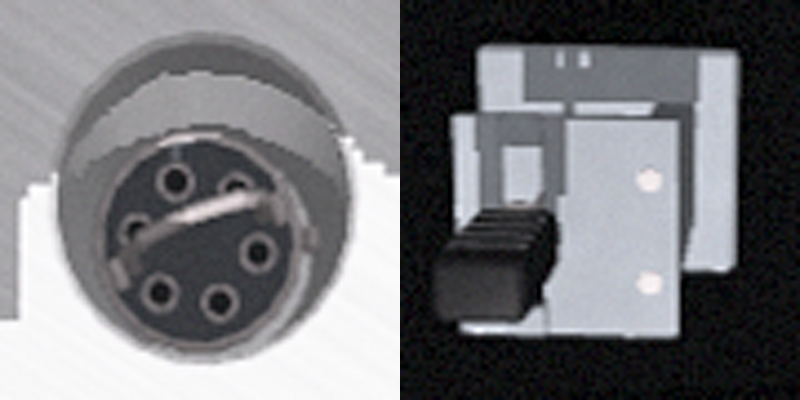

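```bash
python3 - <<'E'
from h import *
st=ctrl.get_state()
s=90/400;cr=lambda u,v:(271+(u+.5)*s-.5,31+(v+.5)*s-.5)
C=onz("wrist",cr(198,242),.042,st);print("disc",C)
a=onz("wrist",cr(122,272),.045,st);b=onz("wrist",cr(280,207),.045,st);print("hinge",a,b,np.degrees(np.arctan2(*(b-a)[1::-1])))
c0=(a+b)[:2]/2;t=np.arctan2(*(b-a)[1::-1]);ax=np.array([np.cos(t),np.sin(t)]);ay=np.array([-ax[1],ax[0]])
for y,z in((9.4,71),(5,72),(0,72.5),(-5,72),(-9.4,71)):
  print(y,((proj("wrist",[*(C[:2]+ay*y/1e3),z/1e3],st)-[271,31])/s).round())
# stand from w1
class S:pass
st1=dict(ee_pos=np.array([0.6237057,0.24371083,0.30057763]),ee_rot=np.array([.705,.709,.001,-.001]))
cr=lambda u,v:(235+(u+.5)*s-.5,140+(v+.5)*s-.5)
P=[onz("wrist",cr(*p),.1,st1)[:2] for p in((452,114-0),(679,118),(681,338),(460,335))]
P=[onz("wrist",cr(*p),.1,st1)[:2] for p in((52,114),(279,118),(281,338),(60,335))]
print("shelf",np.round(P,4).tolist(),np.mean(P,0))
B=[onz("wrist",cr(*p),.006,st1)[:2] for p in((79,46),(339,52),(335,270))];print("base",np.round(B,4).tolist())
H=[onz("wrist",cr(*p),.155,st1)[:2] for p in((40,262),(125,266),(120,320),(38,315))];print("handle top",np.round(H,4).tolist(),np.mean(H,0))
H=[onz("wrist",cr(*p),.1,st1)[:2] for p in((102,146),(142,146))];print("slot",np.round(H,4).tolist())
# yaw of tool
print("yaw toolx",np.degrees(np.arctan2(*R.from_quat(st['ee_rot']).as_matrix()[1::-1,0])),st['joint_positions'])
E
```

```text
disc [0.58135106 0.01703651 0.042     ]
hinge [0.56215058 0.00957836 0.045     ] [0.60189679 0.0250958  0.045     ] 21.326321781221424
9.4 [180. 189.]
5 [187. 207.]
0 [195. 228.]
-5 [202. 250.]
-9.4 [209. 269.]
shelf [[0.5411, 0.258], [0.5999, 0.2573], [0.5996, 0.1972], [0.5396, 0.1976]] [0.57004457 0.22752285]
base [[0.5284, 0.2648], [0.613, 0.2633], [0.6115, 0.1895]]
handle top [[0.5497, 0.2337], [0.5688, 0.2329], [0.5671, 0.2201], [0.5485, 0.2212]] [0.55853082 0.22696013]
slot [[0.5536, 0.2497], [0.5641, 0.2497]]
yaw toolx 90.1386002357844 [ 0.05379387  0.43818913 -0.01212567  1.65939903  0.00539258  1.04443709
  0.0425217 ]
```

```bash
python3 - <<'E'
from h import *
st=ctrl.get_state();f=cv2.imread("pics/w2.png")
hsv=cv2.cvtColor(f,cv2.COLOR_BGR2HSV)
def box(f,name,z,st):
    hsv=cv2.cvtColor(f,cv2.COLOR_BGR2HSV)
    m=cv2.inRange(hsv,(18,140,60),(34,255,255))
    cs,_=cv2.findContours(m,cv2.RETR_EXTERNAL,cv2.CHAIN_APPROX_NONE)
    for c in cs:
        if cv2.contourArea(c)<150: continue
        a=cv2.approxPolyDP(cv2.convexHull(c),3,True)[:,0]
        print(name,a.tolist(),[onz(name,p,z,st)[:2].round(3).tolist() for p in a])
box(f,"wrist",.034,st)
for n in("scene","side"): box(cv2.imread(f"pics/{n}0.png"),n,.034,None)
v=cv2.imread("pics/side0.png")[160:215,320:395]
cv2.imwrite("pics/c3.png",np.hstack([f[:,100:420],cv2.copyMakeBorder(cv2.resize(v,(450,330),interpolation=cv2.INTER_CUBIC),0,70,0,0,0)]))
E
```

```text
wrist [[267, 206], [302, 269], [301, 279], [253, 300], [213, 236], [221, 227]] [[0.519, -0.128], [0.563, -0.219], [0.562, -0.234], [0.493, -0.268], [0.446, -0.17], [0.457, -0.158]]
scene [[363, 172], [388, 173], [387, 206], [361, 204]] [[0.56, -0.232], [0.493, -0.269], [0.437, -0.136], [0.502, -0.105]]
scene [[382, 119], [381, 134], [371, 137], [359, 131], [362, 123]] [[0.638, -0.539], [0.6, -0.449], [0.621, -0.414], [0.672, -0.424], [0.687, -0.476]]
side [[365, 168], [377, 189], [376, 202], [349, 207], [336, 184], [336, 171]] [[0.49, -0.271], [0.446, -0.18], [0.442, -0.123], [0.504, -0.088], [0.553, -0.178], [0.565, -0.238]]
side [[334, 117], [340, 129], [328, 135], [322, 130], [324, 120]] [[0.629, -0.543], [0.596, -0.47], [0.625, -0.426], [0.649, -0.451], [0.656, -0.516]]
```

View pics/c3.png

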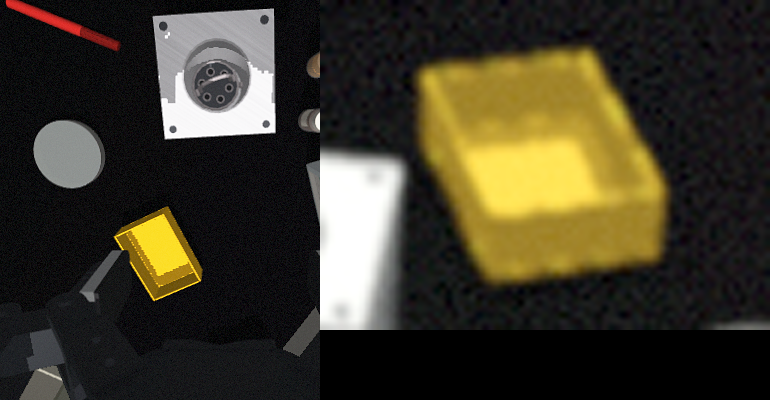

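```bash
python3 shift.py '[[1, [0.0622, -0.0053, 0], 0], [1, [0.0622, -0.0053, 0], 0], [1, [0.0622, -0.0053, 0], 0], [1, [0.0622, -0.0053, 0], 0], [1, [0.0622, -0.0055, 0], 0]]'; python3 shift.py '[[1, [0, 0, 0.006], 0.18], [1, [0, 0, 0.006], 0.18], [1, [0, 0, 0.006], 0.18], [1, [0, 0, 0.006], 0.18], [1, [0, 0, 0.006], 0.18], [1, [0, 0, 0.006], 0.18], [1, [0, 0, 0.006], 0.18], [1, [0, 0, 0.006], 0.18], [1, [0, 0, 0.006], 0.148], [1, [0, 0, 0], 0]]'
cat >> h.py <<'E'
def toolmove(target,yaw_y=None):
    st=ctrl.get_state();M=R.from_quat(st["ee_rot"]).as_matrix()
    d=M.T@(np.array(target)-st["ee_pos"]);y=np.degrees(np.arctan2(M[1,1],M[0,1]))
    print("tool d",d.round(4),"tool-y yaw",y.round(2),"z",M[:,2].round(3),"pos",st["ee_pos"].round(4),"F",st["contact_force"].round(2),"tau",st["wrist_torque"].round(3),"t",st["clock"],"w",round(st["grip_width"],3))
E
python3 - <<'E'
from h import *
toolmove([.5585,.227,.113])
st,f=grab("wrist","w3.png");print(ctrl.get_state()["joint_positions"].round(2))
for p in([.5585,.227,.155],[.5585,.227,.1],[.6,.1972,.1]):print(proj("wrist",p,st))
E
```

```text
clock: 2.68
ee_pos: [0.558, 0.2253, 0.2607]
ee_rot: [0.707, 0.707, -0.0, 0.0]
contact_force: [1.2, -1.4, -0.8]
grip_width: 0.997
grip_force: 0.0
clock: 3.92
ee_pos: [0.558, 0.2236, 0.2062]
ee_rot: [1.0, -0.008, -0.0, 0.0]
contact_force: [0.1, -0.1, -0.1]
grip_width: 1.002
grip_force: 0.0
tool d [ 0.0005 -0.0035  0.0932] tool-y yaw -90.95 z [-0.001 -0.001 -1.   ] pos [0.558  0.2236 0.2062] F [ 0.1  -0.1  -0.06] tau [ 0.031 -0.002  0.041] t 3.925 w 1.002
[-0.67  0.53  0.28  1.7  -0.17  0.94 -1.91]
[314.67986553 222.19828167]
[315.55195748 199.84689641]
[350.83407694 150.80832208]
```

View pics/w3.png

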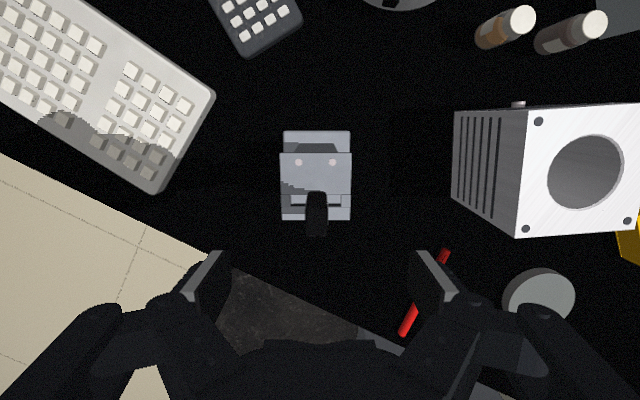

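```bash
python3 shift.py '[[1, [0, -0.0027, 0.04], 0], [1, [0, 0, 0.035], 0], [1, [0, 0, 0.018], 0], [1, [0, 0, 0], 0]]'; python3 -c "
from h import *
toolmove([.5585,.226,.113])"; python3 shift.py '[[0, [0, 0, 0], 0], [0, [0, 0, 0], 0], [0, [0, 0, 0], 0], [0, [0, 0, 0], 0], [0, [0, 0, 0], 0]]' 60;  python3 -c "
from h import *
toolmove([.5585,.226,.113])"
```

```text
clock: 4.47
ee_pos: [0.5582, 0.2262, 0.1132]
ee_rot: [1.0, -0.008, -0.001, 0.0]
contact_force: [-0.3, -0.7, 0.7]
grip_width: 1.0
grip_force: 0.0
tool d [0.0003 0.0002 0.0002] tool-y yaw -90.92 z [-0.001 -0.001 -1.   ] pos [0.5582 0.2262 0.1132] F [-0.34 -0.67  0.67] tau [-0.004  0.002 -0.036] t 4.475 w 1.0
clock: 5.1
ee_pos: [0.5585, 0.2267, 0.114]
ee_rot: [1.0, -0.009, 0.0, -0.0]
contact_force: [-0.7, -0.4, 6.2]
grip_width: 0.183
grip_force: 58.2
tool d [-0.      0.0007  0.001 ] tool-y yaw -90.98 z [ 0.  0. -1.] pos [0.5585 0.2267 0.114 ] F [-0.66 -0.37  6.15] tau [-0.023  0.267 -0.051] t 5.1 w 0.183
```

```bash
python3 shift.py '[[0, [0, 0, -0.01], 0], [0, [0, 0, -0.02], 0], [0, [0, 0, -0.03], 0], [0, [0, 0, -0.03], 0], [0, [0, 0, -0.03], 0], [0, [0, 0, -0.02], 0], [0, [0, 0, 0], 0]]'; python3 - <<'E'
from h import *
C=np.array([.5814,.018]);t=np.radians(21.3);ay=np.array([-np.sin(t),np.cos(t)])
tg=C-ay*.0175;print(tg,ay)
toolmove([*tg,.23])
st,f=grab("side","s1.png")
g=grab("scene")[1];cv2.imwrite("pics/c4.png",np.hstack([cv2.resize(f[110:310,220:360],(420,600)),cv2.resize(g[120:310,215:345],(380,600))]))
E
```

```text
clock: 5.98
ee_pos: [0.5589, 0.2267, 0.2552]
ee_rot: [1.0, -0.009, 0.001, -0.001]
contact_force: [0.5, 0.2, -1.2]
grip_width: 0.176
grip_force: 58.4
[0.5877569 0.0016954] [-0.36325123  0.93169123]
tool d [0.0327 0.2245 0.025 ] tool-y yaw -91.0 z [ 0.002  0.001 -1.   ] pos [0.5589 0.2267 0.2552] F [ 0.55  0.22 -1.2 ] tau [ 0.016 -0.002  0.051] t 5.975 w 0.176
```

View pics/c4.png

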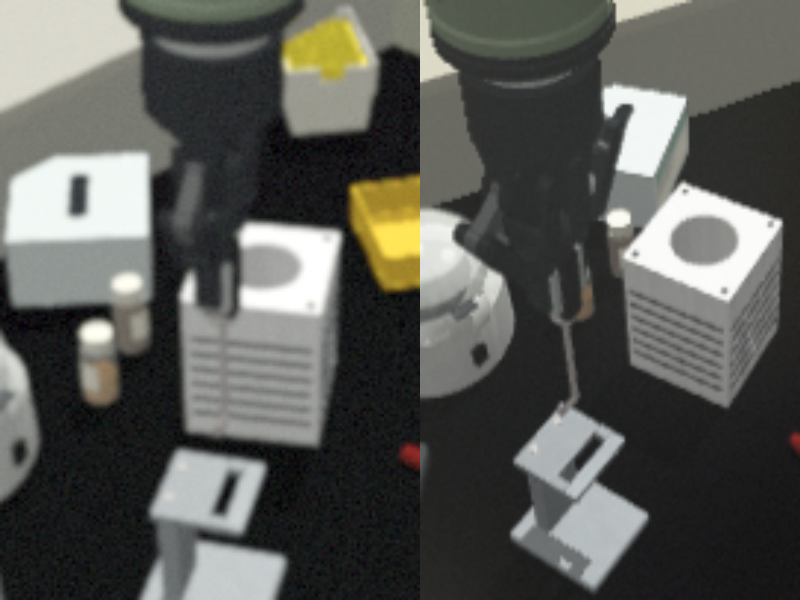

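```bash
python3 - <<'E'
from h import *
st3=dict(ee_pos=np.array([.558,.2236,.2062]),ee_rot=np.array([1,-.0083,0,0]))
def ell(fn,name,box,lo,st):
    f=cv2.imread(fn);x0,y0,x1,y1=box
    g=f[y0:y1,x0:x1].min(2);m=(g<lo).astype(np.uint8)
    cs,_=cv2.findContours(m,cv2.RETR_LIST,cv2.CHAIN_APPROX_NONE)
    for c in cs:
        a=cv2.contourArea(c)
        if 200<a<9000 and len(c)>20:
            q=c.reshape(-1,2);
            if q.min()<=0 or q[:,0].max()>=x1-x0-1 or q[:,1].max()>=y1-y0-1: continue
            W=np.array([onz(name,p+[x0,y0],.125,st)[:2] for p in q.astype(float)],np.float32)
            c_,r=cv2.minEnclosingCircle(W);print(fn,W.mean(0).round(4),np.round(c_,4),round(r,4))
ell("pics/w3.png","wrist",(515,105,640,240),200,st3)
st0=dict(ee_pos=np.array([.624675,-.000034,.230742]),ee_rot=np.array([.7071,.70711,-.000426,-.00036]))
ell("pics/wrist0.png","wrist",(205,115,330,232),200,st0)
ell("pics/scene0.png","scene",(290,183,336,212),165,None)
ell("pics/side0.png","side",(287,187,330,212),190,None)
E
```

```text
pics/w3.png [0.5848 0.0195] [0.584  0.0194] 0.0302
pics/wrist0.png [0.5822 0.0194] [0.5824 0.019 ] 0.0296
pics/scene0.png [0.5831 0.021 ] [0.5831 0.0207] 0.0279
pics/side0.png [0.5831 0.0205] [0.5831 0.0203] 0.0271
```

```bash
python3 shift.py '[[0, [0.0084, 0.045, 0], 0], [0, [0.0085, 0.055, 0], 0], [0, [0.0085, 0.055, 0], 0], [0, [0.0085, 0.045, 0], 0], [0, [0, 0.0235, 0], 0], [0, [0, 0, 0.005], -0.13], [0, [0, 0, 0.005], -0.13], [0, [0, 0, 0], -0.129], [0, [0, 0, 0], 0]]'; python3 -c "
from h import *
toolmove([.5889,.0027,.235])
st,f=grab('wrist','w4.png');q=proj('wrist',[.583,.0195,.125],st);print(q)"
```

```text
clock: 7.2
ee_pos: [0.5879, 0.0023, 0.2427]
ee_rot: [0.983, 0.184, -0.001, -0.0]
contact_force: [0.1, -0.3, -1.3]
grip_width: 0.179
grip_force: 58.6
tool d [0.001  0.     0.0077] tool-y yaw -68.75 z [-0.002  0.    -1.   ] pos [0.5879 0.0023 0.2427] F [ 0.1  -0.3  -1.34] tau [-0.027  0.006 -0.026] t 7.2 w 0.179
[299.3539639  195.06478055]
```

```bash
python3 shift.py '[[0, [0.001, 0, 0.02], 0], [0, [0, 0, 0.02], 0], [0, [0, 0, 0.02], 0], [0, [0, 0, 0.008], 0], [0, [0, 0, 0], 0]]' ; python3 shift.py '[[0, [0, 0, 0.002], 0], [0, [0, 0, 0.002], 0], [0, [0, 0, 0], 0]]'; python3 shift.py '[[0, [0, 0, 0.002], 0], [0, [0, 0, 0], 0]]'; python3 -c "
from h import *
toolmove([.5889,.0027,.143])"
```

```text
clock: 7.88
ee_pos: [0.5892, 0.0028, 0.1754]
ee_rot: [0.983, 0.184, -0.0, 0.0]
contact_force: [-0.4, 0.5, -0.8]
grip_width: 0.179
grip_force: 58.6
clock: 8.25
ee_pos: [0.5894, 0.0029, 0.1717]
ee_rot: [0.983, 0.185, 0.0, -0.0]
contact_force: [-0.8, 0.6, -1.4]
grip_width: 0.185
grip_force: 58.6
clock: 8.5
ee_pos: [0.5893, 0.0029, 0.1695]
ee_rot: [0.983, 0.185, -0.0, 0.0]
contact_force: [-0.6, 0.0, -0.8]
grip_width: 0.18
grip_force: 58.6
tool d [-0.0004  0.      0.0265] tool-y yaw -68.7 z [-0. -0. -1.] pos [0.5893 0.0029 0.1695] F [-0.62  0.03 -0.82] tau [-0.031  0.025 -0.018] t 8.5 w 0.18
```

Origin now at 75.5 mm; continue in 1.5 mm steps watching Fz.

```bash
for i in 1; do :; done; python3 shift.py '[[0, [0, 0, 0.0015], 0], [0, [0, 0, 0], 0]]' | grep -E 'pos|contact'; python3 shift.py '[[0, [0, 0, 0.0015], 0], [0, [0, 0, 0], 0]]'| grep -E 'pos|contact'; python3 shift.py '[[0, [0, 0, 0.0015], 0], [0, [0, 0, 0], 0]]'| grep -E 'pos|contact'
```

```text
ee_pos: [0.5893, 0.0029, 0.168]
contact_force: [-0.3, -0.3, -0.4]
ee_pos: [0.5892, 0.0028, 0.1665]
contact_force: [-0.0, -0.3, -0.9]
ee_pos: [0.5893, 0.0029, 0.1649]
contact_force: [-0.5, -0.5, -1.0]
```

```bash
python3 shift.py '[[0, [0, 0, 0.0015], 0], [0, [0, 0, 0], 0]]' | grep -E 'pos|contact'; python3 shift.py '[[0, [0, 0, 0.002], 0], [0, [0, 0, 0], 0]]'| grep -E 'pos|contact'; python3 shift.py '[[0, [0, 0, 0.002], 0], [0, [0, 0, 0], 0]]'| grep -E 'pos|contact'
```

```text
ee_pos: [0.5893, 0.0029, 0.1635]
contact_force: [0.0, -0.1, -0.8]
ee_pos: [0.5892, 0.0029, 0.1614]
contact_force: [0.9, 0.0, -0.4]
ee_pos: [0.5893, 0.0028, 0.1594]
contact_force: [-0.1, 0.1, -0.1]
```

```bash
python3 shift.py '[[0, [0, 0, 0.003], 0], [0, [0, 0, 0.003], 0], [0, [0, 0, 0], 0]]' | grep -E 'pos|contact'; python3 shift.py '[[0, [0, 0, 0.003], 0], [0, [0, 0, 0.003], 0], [0, [0, 0, 0], 0]]'| grep -E 'pos|contact'; python3 shift.py '[[0, [0, 0, 0.0025], 0], [0, [0, 0, 0], 0]]'| grep -E 'pos|contact'
```

```text
ee_pos: [0.5892, 0.0029, 0.1533]
contact_force: [-0.2, -0.4, -2.0]
ee_pos: [0.5892, 0.0029, 0.1473]
contact_force: [-0.0, 0.0, -0.1]
ee_pos: [0.5892, 0.0029, 0.1449]
contact_force: [-0.3, -0.1, -0.9]
```

```bash
python3 shift.py '[[0, [0, -0.004, 0], 0], [0, [0, -0.004, 0], 0], [0, [0, -0.003, 0], 0], [0, [0, 0, 0], 0]]' | grep -E 'pos|contact'; python3 shift.py '[[0, [0, -0.003, 0], 0], [0, [0, -0.002, 0], 0], [0, [0, 0, 0], 0]]'| grep -E 'pos|contact'; python3 shift.py '[[0, [0, -0.002, 0], 0], [0, [0, -0.002, 0], 0], [0, [0, 0, 0], 0]]'| grep -E 'pos|contact'
```

```text
ee_pos: [0.5853, 0.0135, 0.1451]
contact_force: [-0.1, -0.2, -0.6]
ee_pos: [0.5834, 0.018, 0.1451]
contact_force: [-0.6, 0.5, -0.3]
ee_pos: [0.582, 0.0217, 0.1451]
contact_force: [0.8, 0.1, -1.0]
```

```bash
python3 shift.py '[[0, [0, 0, -0.003], 0], [0, [0, 0, -0.003], 0], [0, [0, 0, -0.003], 0], [0, [0, 0, 0], 0]]' | grep -E 'pos|contact'; python3 shift.py '[[0, [0, 0.003, 0], 0], [0, [0, 0.003, 0], 0], [0, [0, 0, 0], 0]]'| grep -E 'pos|contact'; python3 shift.py '[[0, [0, 0.002, 0], 0], [0, [0, 0.002, 0], 0], [0, [0, 0, 0], 0]]'| grep -E 'pos|contact'; python3 shift.py '[[0, [0, 0, -0.002], 0], [0, [0, 0, 0], 0]]' | grep -E 'pos|contact'
```

```text
ee_pos: [0.5822, 0.0215, 0.1544]
contact_force: [-0.1, 0.4, -0.5]
ee_pos: [0.5843, 0.0155, 0.154]
contact_force: [0.1, -0.6, -0.3]
ee_pos: [0.5858, 0.012, 0.1541]
contact_force: [-0.0, -0.2, -0.6]
ee_pos: [0.5858, 0.0122, 0.1563]
contact_force: [0.7, -0.5, -0.9]
```

```bash
python3 shift.py '[[0, [0, 0, -0.0015], 0], [0, [0, 0, 0], 0]]' | grep -E 'pos|contact';python3 shift.py '[[0, [0, 0, -0.0015], 0], [0, [0, 0, 0], 0]]' | grep -E 'pos|contact';python3 shift.py '[[0, [0, 0, -0.001], 0], [0, [0, 0, 0], 0]]' | grep -E 'pos|contact';python3 shift.py '[[0, [0, 0, -0.001], 0], [0, [0, 0, 0], 0]]' | grep -E 'pos|contact'
```

```text
ee_pos: [0.5858, 0.0122, 0.1577]
contact_force: [-0.7, -0.5, -0.8]
ee_pos: [0.5857, 0.0122, 0.1592]
contact_force: [-0.3, 0.4, -1.5]
ee_pos: [0.5855, 0.0121, 0.1599]
contact_force: [0.4, -0.5, -5.2]
ee_pos: [0.5854, 0.0121, 0.1608]
contact_force: [-0.3, -1.1, -9.7]
```

```bash
for k in 1; do python3 shift.py '[[0, [0, 0, -0.0005], 0], [0, [0, 0, 0], 0]]' | grep -E 'pos|contact';python3 shift.py '[[0, [0, 0, -0.0005], 0], [0, [0, 0, 0], 0]]' | grep -E 'pos|contact'; done
```

```text
ee_pos: [0.5855, 0.0122, 0.1615]
contact_force: [-1.0, -0.2, -10.8]
ee_pos: [0.5857, 0.0122, 0.1621]
contact_force: [-0.7, -0.9, -9.7]
```

```bash
python3 shift.py '[[0, [0, 0, -0.0005], 0], [0, [0, 0, -0.0005], 0], [0, [0, 0, 0], 0]]' | grep -E 'pos|contact';python3 shift.py '[[0, [0, 0, -0.0005], 0], [0, [0, 0, -0.0005], 0], [0, [0, 0, 0], 0]]' | grep -E 'pos|contact|width'
```

```text
ee_pos: [0.5857, 0.0122, 0.1632]
contact_force: [-0.3, 0.2, -8.8]
ee_pos: [0.5857, 0.0122, 0.1641]
contact_force: [0.9, -0.3, -9.9]
grip_width: 0.177
```

```bash
python3 shift.py '[[0, [0, 0, -0.0006], 0], [0, [0, 0, -0.0006], 0], [0, [0, 0, -0.0006], 0], [0, [0, 0, -0.0006], 0], [0, [0, 0, -0.0006], 0]]' | grep -E 'pos|contact';python3 shift.py '[[0, [0, 0, -0.0007], 0], [0, [0, 0, -0.0007], 0], [0, [0, 0, -0.0007], 0], [0, [0, 0, -0.0007], 0], [0, [0, 0, -0.0007], 0], [0, [0, 0, -0.0007], 0]]' | grep -E 'pos|contact|width'
```

```text
ee_pos: [0.5857, 0.0122, 0.1671]
contact_force: [1.3, -0.7, -11.2]
ee_pos: [0.5857, 0.0122, 0.1713]
contact_force: [0.3, -0.9, -10.2]
grip_width: 0.177
```

```bash
python3 shift.py '[[0, [0, 0, -0.0007], 0], [0, [0, 0, -0.0007], 0], [0, [0, 0, -0.0007], 0], [0, [0, 0, -0.0007], 0], [0, [0, 0, -0.0007], 0], [0, [0, 0, -0.0007], 0], [0, [0, 0, -0.0007], 0], [0, [0, 0, -0.0007], 0]]' | grep -E 'pos|contact';python3 shift.py '[[0, [0, 0, -0.0007], 0], [0, [0, 0, -0.0007], 0], [0, [0, 0, -0.0007], 0], [0, [0, 0, -0.0007], 0], [0, [0, 0, -0.0007], 0], [0, [0, 0, -0.0007], 0], [0, [0, 0, -0.0007], 0], [0, [0, 0, -0.0007], 0]]' | grep -E 'pos|contact|clock'
```

```text
ee_pos: [0.5857, 0.0122, 0.1769]
contact_force: [1.1, -0.6, -12.0]
clock: 19.38
ee_pos: [0.5857, 0.0122, 0.1826]
contact_force: [-0.3, -0.0, -7.7]
```

```bash
python3 shift.py '[[0, [0, 0, -0.0007], 0], [0, [0, 0, -0.0007], 0], [0, [0, 0, -0.0007], 0], [0, [0, 0, -0.0007], 0], [0, [0, 0, 0], 0], [0, [0, 0, 0], 0]]' | grep -E 'pos|contact';python3 shift.py '[[0, [0, 0, -0.001], 0], [0, [0, 0, -0.0015], 0], [0, [0, 0, -0.002], 0], [0, [0, 0, -0.003], 0], [0, [0, 0, -0.003], 0], [0, [0, 0, -0.003], 0], [0, [0, 0, -0.003], 0], [0, [0, 0, -0.003], 0]]' | grep -E 'pos|contact|clock'
```

```text
ee_pos: [0.5857, 0.0122, 0.1853]
contact_force: [-0.6, -0.4, -4.1]
clock: 21.12
ee_pos: [0.5857, 0.0122, 0.205]
contact_force: [0.3, 0.7, -3.9]
```

```bash
python3 shift.py '[[0, [0, 0, -0.004], 0], [0, [0, 0, -0.004], 0], [0, [0, 0, -0.004], 0], [0, [0, 0, -0.004], 0], [0, [0, 0, -0.004], 0], [0, [0, 0, -0.004], 0], [0, [0, 0, -0.004], 0], [0, [0, 0, -0.004], 0], [0, [0, 0, -0.004], 0], [0, [0, 0, -0.004], 0], [0, [0, 0, -0.003], 0]]' | grep -E 'pos|contact|clock';python3 shift.py '[[0, [0, 0, -0.004], 0], [0, [0, 0, -0.004], 0], [0, [0, 0, -0.004], 0], [0, [0, 0, -0.004], 0], [0, [0, 0, -0.004], 0], [0, [0, 0, -0.004], 0], [0, [0, 0, -0.004], 0], [0, [0, 0, -0.004], 0], [0, [0, 0, -0.004], 0], [0, [0, 0, -0.004], 0], [0, [0, 0, -0.003], 0], [0, [0, 0, -0.001], 0]]' | grep -E 'pos|contact|clock'; python3 - <<'E'
from h import *
C=np.array([.504,-.204]);t=np.radians(21.3);ay=np.array([-np.sin(t),np.cos(t)])
toolmove([*(C-ay*.0075),.294])
f=grab("side","s2.png")[1];g=grab("scene","sc2.png")[1];cv2.imwrite("pics/c5.png",np.hstack([cv2.resize(f[90:290,240:380],(420,600)),cv2.resize(g[90:290,255:385],(380,600))]))
E
```

```text
clock: 22.5
ee_pos: [0.5857, 0.0122, 0.2481]
contact_force: [-0.3, 0.2, -4.3]
clock: 24.0
ee_pos: [0.5857, 0.0122, 0.292]
contact_force: [0.7, 0.2, -3.6]
tool d [-0.1547  0.1792 -0.002 ] tool-y yaw -68.7 z [ 0.  0. -1.] pos [0.5857 0.0122 0.292 ] F [ 0.67  0.22 -3.57] tau [-0.071  0.015 -0.009] t 24.0 w 0.18
```

View pics/c5.png

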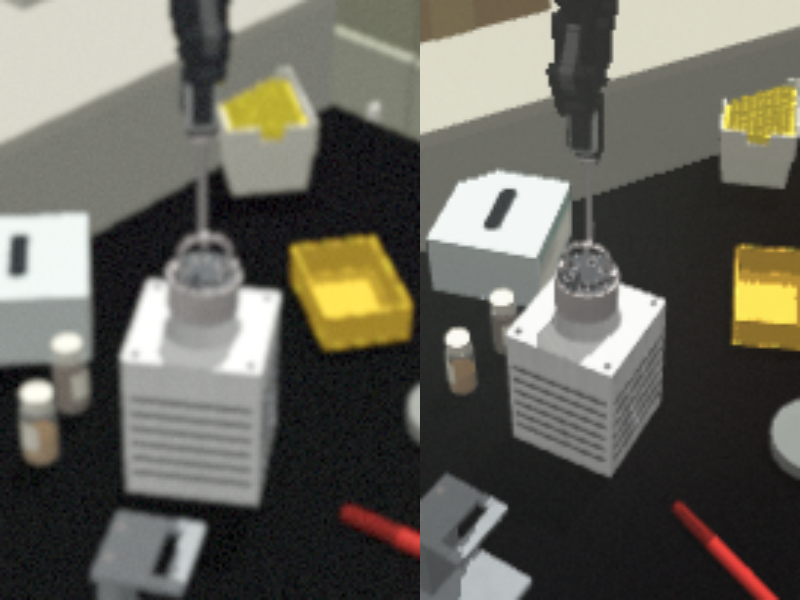

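```bash
python3 shift.py '[[0, [-0.0026, 0.003, 0], 0], [0, [-0.0052, 0.006, 0], 0], [0, [-0.0077, 0.009, 0], 0], [0, [-0.0103, 0.012, 0], 0], [0, [-0.0103, 0.012, 0], 0], [0, [-0.0103, 0.012, 0], 0], [0, [-0.0103, 0.012, 0], 0], [0, [-0.0103, 0.012, 0], 0], [0, [-0.0103, 0.012, 0], 0], [0, [-0.0103, 0.012, 0], 0], [0, [-0.0103, 0.012, 0], 0], [0, [-0.0103, 0.012, 0], 0]]'|grep -E 'pos|contact|clock';python3 shift.py '[[0, [-0.0103, 0.012, 0], 0], [0, [-0.0103, 0.012, 0], 0], [0, [-0.0103, 0.0115, 0], 0], [0, [-0.0077, 0.009, 0], 0], [0, [-0.0052, 0.006, 0], 0], [0, [-0.0026, 0.003, 0], 0], [0, [0, 0, 0], 0], [0, [0, 0, 0], 0]]'|grep -E 'pos|contact|clock'
python3 - <<'E'
from h import *
C=np.array([.504,-.204]);t=np.radians(21.3);ay=np.array([-np.sin(t),np.cos(t)])
toolmove([*(C-ay*.0075),.15])
for n in("side","scene"):
    st,f=grab(n,n+"3.png")
    # pixel where carrier underside centre should be, and grey carrier blob
    P=[*C,.142+.030]
    q=proj(n,P);print(n,"expected top centre",q)
    x,y=map(int,q);g=f[y-25:y+30,x-25:x+25].astype(int)
    sat=g.max(2)-g.min(2);m=((sat<25)&(g.mean(2)>60)).astype(np.uint8)
    k,l,s,c=cv2.connectedComponentsWithStats(m);i=1+s[1:,4].argmax();print(s[i]+[x-25,y-25,0,0,0],c[i]+[x-25,y-25])
st,f=grab("wrist","w5.png")
m=cv2.inRange(cv2.cvtColor(f,cv2.COLOR_BGR2HSV),(18,140,60),(34,255,255))
c=np.vstack([c for c in cv2.findContours(m,cv2.RETR_EXTERNAL,cv2.CHAIN_APPROX_NONE)[0] if cv2.contourArea(c)>30])
a=cv2.approxPolyDP(cv2.convexHull(c),4,True)[:,0];print(a.tolist(),[onz("wrist",p,.034,st)[:2].round(3).tolist() for p in a])
E
```

```text
clock: 25.6
ee_pos: [0.5303, -0.1455, 0.2918]
contact_force: [0.3, 0.4, -5.1]
clock: 26.6
ee_pos: [0.507, -0.2108, 0.2917]
contact_force: [0.0, 0.6, -4.3]
tool d [-4.000e-04  1.000e-04  1.417e-01] tool-y yaw -68.67 z [-0.  0. -1.] pos [ 0.507  -0.2108  0.2917] F [ 0.02  0.65 -4.34] tau [-0.049 -0.039 -0.003] t 26.6 w 0.179
side expected top centre [359.10814829 134.73858652]
[ 334  109   50   45 1725] [358.3026087  128.10666667]
scene expected top centre [381.27317594 144.90846816]
[ 356  119   50   41 1020] [378.31764706 138.38333333]
[[562, 165], [559, 175], [275, 199], [269, 144], [484, 112], [532, 111]] [[0.633, -0.516], [0.62, -0.52], [0.446, -0.169], [0.514, -0.137], [0.654, -0.381], [0.678, -0.439]]
```

```bash
python3 shift.py '[[0, [0, 0, 0.003], 0], [0, [0, 0, 0.006], 0], [0, [0, 0, 0.009], 0], [0, [0, 0, 0.01], 0], [0, [0, 0, 0.01], 0], [0, [0, 0, 0.01], 0], [0, [0, 0, 0.01], 0], [0, [0, 0, 0.01], 0], [0, [0, 0, 0.01], 0], [0, [0, 0, 0.01], 0], [0, [0, 0, 0.01], 0], [0, [0, 0, 0.009], 0]]'|grep -E 'pos|contact|clock';python3 shift.py '[[0, [0, 0, 0.008], 0], [0, [0, 0, 0.007], 0], [0, [0, 0, 0.005], 0], [0, [0, 0, 0.003], 0], [0, [0, 0, 0.002], 0], [0, [0, 0, 0.001], 0], [0, [0, 0, 0], 0]]'|grep -E 'pos|contact|clock'
```

```text
clock: 28.25
ee_pos: [0.5068, -0.2112, 0.1841]
contact_force: [-0.4, -0.6, -4.0]
clock: 29.12
ee_pos: [0.5069, -0.2112, 0.1588]
contact_force: [-0.3, 0.1, -4.3]
```

```bash
python3 shift.py '[[0, [0, 0, 0.001], 0], [0, [0, 0, 0.001], 0], [0, [0, 0, 0.001], 0], [0, [0, 0, 0.001], 0], [0, [0, 0, 0.001], 0], [0, [0, 0, 0.001], 0], [0, [0, 0, 0], 0]]'|grep -E 'pos|contact|clock';python3 shift.py '[[0, [0, 0, 0.0007], 0], [0, [0, 0, 0.0007], 0], [0, [0, 0, 0.0007], 0], [0, [0, 0, 0.0007], 0], [0, [0, 0, 0.0007], 0], [0, [0, 0, 0], 0]]'|grep -E 'pos|contact|clock';python3 shift.py '[[0, [0, 0, 0.0007], 0], [0, [0, 0, 0.0007], 0], [0, [0, 0, 0.0007], 0], [0, [0, 0, 0], 0]]'|grep -E 'pos|contact|clock'
```

```text
clock: 30.0
ee_pos: [0.5068, -0.2112, 0.1527]
contact_force: [-0.6, 0.1, -3.8]
clock: 30.75
ee_pos: [0.5069, -0.2113, 0.1494]
contact_force: [0.0, 0.1, -1.5]
clock: 31.25
ee_pos: [0.5068, -0.2112, 0.1471]
contact_force: [0.2, 0.2, -0.6]
```

```bash
python3 shift.py '[[0, [0, 0, 0.003], 0], [0, [0, 0, 0.003], 0], [0, [0, 0, 0.003], 0], [0, [0, 0, 0.001], 0], [0, [0, 0, 0], 0]]'|grep -E 'pos|contact|clock';python3 shift.py '[[0, [0, 0.002, 0], 0], [0, [0, 0.003, 0], 0], [0, [0, 0.003, 0], 0], [0, [0, 0, 0], 0]]'|grep -E 'pos|contact|clock';python3 shift.py '[[0, [0, 0.004, 0], 0], [0, [0, 0.004, 0], 0], [0, [0, 0.004, 0], 0], [0, [0, 0.004, 0], 0], [0, [0, 0.004, 0], 0], [0, [0, 0, 0], 0]]'|grep -E 'pos|contact|clock'
```

```text
clock: 31.88
ee_pos: [0.5068, -0.2112, 0.1371]
contact_force: [-0.5, 0.4, -1.0]
clock: 32.38
ee_pos: [0.5098, -0.219, 0.1372]
contact_force: [0.1, 0.1, -1.2]
clock: 33.12
ee_pos: [0.517, -0.2376, 0.1371]
contact_force: [0.6, -0.9, -1.4]
```

```bash
python3 shift.py '[[0, [0, 0, -0.003], 0], [0, [0, 0, -0.004], 0], [0, [0, 0, -0.005], 0], [0, [0, 0, -0.005], 0], [0, [0, 0, -0.005], 0], [0, [0, 0, 0], 0]]'|grep -E 'pos|contact|clock';python3 shift.py '[[0, [0, 0, -0.02], 0], [0, [0, 0, -0.03], 0], [0, [0, 0, -0.03], 0], [0, [0, 0, -0.02], 0], [0, [0, 0, 0], 0]]'|grep -E 'pos|contact|clock'
python3 - <<'E'
from h import *
toolmove([.5585,.2267,.255])
for n in("side","scene"): grab(n,n+"4.png")
st,f=grab("wrist","w6.png")
E
```

```text
clock: 33.88
ee_pos: [0.5172, -0.2374, 0.1597]
contact_force: [-0.2, -0.2, -1.4]
clock: 34.5
ee_pos: [0.5175, -0.2375, 0.2601]
contact_force: [-0.7, -0.2, -1.5]
tool d [ 0.2068 -0.4176  0.005 ] tool-y yaw -68.7 z [ 0.002 -0.001 -1.   ] pos [ 0.5175 -0.2375  0.2601] F [-0.71 -0.21 -1.5 ] tau [-0.022  0.041  0.059] t 34.5 w 0.186
```

```bash
python3 shift.py '[[0, [0.0104, -0.0209, 0], 0], [0, [0.0207, -0.0418, 0], 0], [0, [0.0207, -0.0418, 0], 0], [0, [0.0207, -0.0418, 0], 0], [0, [0.0207, -0.0418, 0], 0], [0, [0.0207, -0.0418, 0], 0], [0, [0.0207, -0.0418, 0], 0], [0, [0.0207, -0.0418, 0], 0], [0, [0.0207, -0.0418, 0], 0], [0, [0.0207, -0.0418, 0], 0], [0, [0.0104, -0.0205, 0], 0], [0, [0, 0, 0], 0.13]]'|grep -E 'pos|contact|clock';python3 shift.py '[[0, [0, 0, 0], 0.13], [0, [0, 0, 0], 0.129], [0, [0, 0, 0], 0], [0, [0, 0, 0], 0]]'|grep -E 'pos|contact|clock'
python3 - <<'E'
from h import *
toolmove([.5585,.2267,.255])
C=np.array([.504,-.204])
f=grab("side","side5.png")[1]
hsv=cv2.cvtColor(f,cv2.COLOR_BGR2HSV)
print("centre top",proj("side",[*C,.032]))
m=(hsv[:,:,1]<110).astype(np.uint8);q=proj("side",[*C,.032]).astype(int)
for y in range(q[1]-24,q[1]+24,2): print(y,''.join('y' if not m[y,x] else('#' if f[y,x].mean()>60 else '.') for x in range(q[0]-28,q[0]+28)))
E
```

```text
clock: 36.15
ee_pos: [0.5578, 0.2286, 0.2579]
contact_force: [-0.6, -0.0, -0.2]
clock: 36.65
ee_pos: [0.5582, 0.2267, 0.2588]
contact_force: [0.3, 0.8, -0.1]
tool d [ 0.0003 -0.      0.0038] tool-y yaw -90.83 z [-0. -0. -1.] pos [0.5582 0.2267 0.2588] F [ 0.33  0.81 -0.06] tau [ 0.029 -0.045 -0.029] t 36.65 w 0.179
centre top [356.21469035 181.49815536]
157 yy..y...yyy.y.y...yy.y......y.y.y.......................
159 y..y........y.y......y........y.........................
161 y...y...y............y...y......y...................y...
163 ........y....y...y.yy..............y....................
165 .y...y.........yy...y.............y..................y..
167 ......y....y.y...y...y..y......yyyyy.......y...y........
169 ..y........y......yyyyyyyyyyyyyyyyyyyyy..y..............
171 ........yyyyyyyyyyyyyyyyyyyyyyyyyyyyyyyy..........y.....
173 ........yyyyyyyyyyyyyyyy###########yyyyyy..y............
175 ........yyyyyyyyyyyyyy####yyyyyyy###yyyyyyy.............
177 ........yyyyyyyyyyyyy############y###yyyyyy.y...........
179 ......y.yyyyyyyyyyy####################yyyyy..y.........
181 ........yyyyyyyyyy#####################yyyyyyy..........
183 ....y...yyyyyyyyyy######################yyyyyyy.y.......
185 ##.....yyyyyyyyyyyy####################yyyyyyyyy........
187 ######...yyyyyyyyyy####################yyyyyyyyyy.y.....
189 #######..yyyyyyyyyy####################yyyyyyyyyyy......
191 ######.....yyyyyyyyy##################yyyyyyyyyyyyy.....
193 ######......yyyyyyyyy###########yyyyyyyyyyyyyyyyyy......
195 ######....y..yyyyyyyyyyyyyyyyyyyyyyyyyyyyyyyyyyyyy.y....
197 ######...yy...yyyyyyyyyyyyyyyyyyyyyyyyyyyyyyyyyyyy...yy.
199 #####....yy....yyyyyyyyyyyyyyyyyyyyyyyyyyyyyyyyyyy......
201 #####..........yyyyyyyyyyyyyyyyyyyyyyyyyyyyyyyyyyy.y...y
203 #####............yyyyyyyyyyyyyyyyyyyyyyyyyyyyyyyy.y.....
```

```bash
python3 shift.py '[[0, [0.0003, 0, 0.02], 0], [0, [0, 0, 0.02], 0], [0, [0, 0, 0.01], 0], [0, [0, 0, 0.004], 0], [0, [0, 0, 0], 0]]'|grep -E 'pos|contact|clock';python3 shift.py '[[0, [0, 0, 0.003], 0], [0, [0, 0, 0.003], 0], [0, [0, 0, 0.003], 0], [0, [0, 0, 0], 0]]'|grep -E 'pos|contact|clock'
```

```text
clock: 37.33
ee_pos: [0.5587, 0.227, 0.2055]
contact_force: [0.0, 0.2, -0.0]
clock: 37.83
ee_pos: [0.5585, 0.227, 0.196]
contact_force: [-0.8, -0.1, -0.5]
```

```bash
python3 shift.py '[[0, [0, 0, 0.004], 0], [0, [0, 0, 0.006], 0], [0, [0, 0, 0.01], 0], [0, [0, 0, 0], 0]]'|grep -E 'pos|contact|clock';python3 shift.py '[[0, [0, 0, 0.012], 0], [0, [0, 0, 0.012], 0], [0, [0, 0, 0.012], 0], [0, [0, 0, 0.012], 0], [0, [0, 0, 0.008], 0], [0, [0, 0, 0.003], 0], [0, [0, 0, 0], 0]]'|grep -E 'pos|contact|clock'
```

```text
clock: 38.33
ee_pos: [0.5581, 0.2268, 0.1751]
contact_force: [0.1, 0.5, -0.4]
clock: 39.2
ee_pos: [0.5586, 0.227, 0.1172]
contact_force: [0.2, 0.0, -1.0]
```

```bash
python3 shift.py '[[0, [0, 0, 0.001], 0], [0, [0, 0, 0.001], 0], [0, [0, 0, 0], 0]]'|grep -E 'pos|contact|clock';python3 shift.py '[[0, [0, 0, 0.0007], 0], [0, [0, 0, 0.0005], 0], [0, [0, 0, 0], 0]]'|grep -E 'pos|contact|clock'
```

```text
clock: 39.58
ee_pos: [0.5586, 0.227, 0.1153]
contact_force: [0.3, 0.3, -0.4]
clock: 39.95
ee_pos: [0.5586, 0.227, 0.1141]
contact_force: [-0.5, -0.1, 1.7]
```

```bash
python3 shift.py '[[0.4, [0, 0, 0], 0], [0.4, [0, 0, 0], 0], [0.8, [0, 0, 0], 0], [1, [0, 0, 0], 0], [1, [0, 0, 0], 0], [1, [0, 0, 0], 0]]'|grep -E 'pos|contact|clock|width'; python3 shift.py '[[1, [0, 0, -0.01], 0], [1, [0, 0, -0.03], 0], [1, [0, 0, -0.04], 0], [1, [0, 0, -0.04], 0], [1, [0, 0, 0], 0], [1, [0, 0, 0], 0], [1, [0, 0, 0], 0], [1, [0, 0, 0], 0]]'
python3 - <<'E'
from h import *
st,f=grab("side","side6.png");a=cv2.imread("pics/side0.png")
d=cv2.absdiff(cv2.GaussianBlur(f,(5,5),0),cv2.GaussianBlur(a,(5,5),0)).max(2)
m=(d>40).astype(np.uint8);k,l,s,c=cv2.connectedComponentsWithStats(m)
print([x.tolist() for x in s[1:] if x[4]>15 and x[1]>100])
# stand region blob comparison
for g,n in((a,"before"),(f,"after")):
    r=g[235:325,260:325];b=(cv2.GaussianBlur(r,(3,3),0).max(2)<75)
    print(n)
    for y in range(5,70,3): print(''.join('#' if b[y,x] else '.' for x in range(65)))
E
```

```text
clock: 40.7
ee_pos: [0.5586, 0.227, 0.114]
contact_force: [-0.3, 0.4, -0.1]
grip_width: 1.004
clock: 41.7
ee_pos: [0.5584, 0.2268, 0.2333]
ee_rot: [1.0, -0.009, -0.001, 0.0]
contact_force: [-0.3, 0.3, 0.5]
grip_width: 1.001
grip_force: 0.0
[[262, 103, 11, 16, 121], [314, 106, 12, 37, 210], [622, 110, 18, 11, 28], [566, 113, 8, 14, 64], [592, 122, 48, 20, 252], [268, 129, 44, 36, 1003], [553, 128, 8, 18, 68], [592, 139, 48, 64, 2084], [346, 171, 22, 25, 422], [543, 173, 13, 22, 195], [276, 176, 12, 20, 147], [279, 182, 27, 48, 680], [270, 260, 19, 24, 323], [298, 278, 5, 9, 32], [527, 289, 4, 7, 18], [286, 290, 9, 9, 56], [266, 299, 8, 17, 88], [520, 300, 12, 23, 190], [620, 326, 14, 14, 104], [206, 337, 55, 38, 1133], [230, 377, 47, 23, 604], [243, 378, 6, 5, 22]]
before
#####################............................................
#####################............................................
#####################............................................
#####################............................................
######################.........#########..............
[... 1891 characters left out ...]
...........###........##################
###########...................................###################
##########......................##...........####################
##########..................................#####################
############...............................######################
#############............#########.......########################
#############..........................##########################
#############.........................................###########
###########.............................................#########
##########.............................................##########
########..............................................###########
```

The hook hangs just as it did before, the carrier stands in the tray, and the gripper is clear. Handing in.

```bash
python3 -c "
from cell import ctrl
print(ctrl.sign_off())"
```

```text
the job is handed in; nothing more can be done
None
```

The job is handed in at about 42 s: the carrier stands upright and unhooked in the tray, the hook hangs back in its slot, and the peak wrist reading during the lift was 12 N (limit 15 N); the final image check covered the hook and carrier, not each bystander.

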